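Latch open the glass jig and slide the bar in

TASK

Only pushing with the fingertips and picking nothing up, push the sprung jaw of the jig (the orange block) back past its stop pin and let it go, so that it springs back onto the pin and stays latched half open. Then push the turquoise glass bar along its channel into the opened bay until it rests against the dark end stop. The bar must stay flat on the bed and never be lifted, and everything else on the bench is to be left where it is.

Things in the scene. Friction and masses are not known exactly. Their poses are not given: they have to be found in the camera images.
- jig: plywood jig fixed on the bench mat. Origin on its underside; x = the way the jaw is pushed open (roughly away from the robot), y = the way the bar is pushed in, z up; lengths below are in its frame. L-shaped bed, top at z = 12 mm: x -75 to 190, y -70 to 75, plus an infeed arm x -75 to 30, y -205 to -70 mm
- channel (a point): point on the bed midway in the infeed channel, at jig x = -21, y = -110, z = 12 mm. The channel is 38 mm wide, between two low aluminium strips, tops at z = 18 mm: the fence, face at x = -40 (y -205 to 47), and the infeed guide, face at x = -2 (y -200 to -50)
- bay_end (a point): point at bed level on the face of the dark steel end stop, at jig x = -25, y = 47, z = 12 mm. The stop spans x -60 to 10 and is 24 mm high (top at z = 36 mm)
- jaw (a joint): travel in m of the sprung jaw along the jig's +x: 0 shut, 0.032 latched half open on the pin, 0.052 hard limit. Spring: 3.5 N shut, 7 N fully open; pushing takes at most about 11 N. Its tooth lifts the pin on the way; past 0.033 (push to 0.040 or more) the pin drops behind the tooth and the jaw, let go, comes back only to 0.032. Let go earlier, it returns to 0
- jaw_face (a point): centre of the jaw's orange front face, at jig y = 0, z = 31.5 mm; x = -32 mm shut, 0 latched (bay between fence and jaw 8 mm, then 40 mm). Axes as the jig's. The face is 90 mm wide (y) and 38 mm high (z 12.5 to 50.5), the orange-topped block behind it 80 mm long. Push it along +x with the tips above the fence (z over 18 mm)
- pin (a joint): lift in m of the brass stop pin: 0 down, about 0.010 on top of the tooth; its own spring holds it down and it needs no touching. It stands in a steel bridge behind the jaw at jig x = 125, y = 0 (bridge top z = 64 mm) and has a red knob 20 mm wide, top at z = 78 mm when down
- bar: turquoise glass bar 30 (x) x 90 (y) x 16 (z) mm, about 0.1 kg, lying on the bed in the infeed channel, long side along the jig's y; origin under its middle. Home against the end stop its origin is at jig y = 2 mm. Its top (jig z = 28 mm) stands 10 mm above the fence and guide; push its near end (lowest y) along +y
- cutter_pen: brass pen-shaped glass cutter, 136 mm long, 12 mm thick, lying beside the jig; origin under its middle, x along it
- pink_glass: pink glass offcut 60 x 40 x 6 mm lying flat; origin under its middle
- white_glass: white glass offcut 30 x 75 x 6 mm lying flat in front of the jig; origin under its middle
- pliers: black-handled pliers 165 mm long, 12 mm high, lying; origin under their middle
- bottle: upright bottle with red cap, 66 mm diameter, 200 mm tall; origin under its middle
- tin: black open tin 60 x 80 mm, 90 mm tall; origin under its middle
Things that resemble listed ones, but are neither listed nor needed, are in the scene too. Of the things like the bar, leave any that is blue or brown; of the rest the larger one is meant.

How it is judged:
On the way, in this order (a step that is already met when the one before it is completed fails the run):
1. the jaw is pushed past the stop pin (over 36 mm) (value of joint jaw above 0.036 m), for 0.05 s.
2. the jaw has come back and latched half open, pin down (value of joint jaw between 0.029 and 0.035 m and value of joint pin below 0.003 m), for 0.3 s.
3. the bar is home against the end stop (y of bar in the frame of jig between -0.003 and 0.006 m and x of bar in the frame of jig between -0.028 and -0.014 m and z of bar in the frame of jig below 0.015 m and angle between the y axis of bar and the y axis of jig, either way round below 0.22 rad), for 0.2 s.
At the end, for the whole second after the job is handed in: the jaw is latched at mid position (travel 29 to 35 mm, pin lifted less than 3 mm) and the bar lies flat and at rest in the bay, its end within 5 mm of the end stop (all of step 2 and all of step 3 and linear speed of bar below 0.01 m/s and angle between bar's own z axis and vertical below 0.1 rad); the robot touches nothing.
It fails at once if the glass bar is lifted more than 8 mm off the bed (z of bar in the frame of jig above 0.02 m).
It fails at once if the glass bar is tipped more than 0.25 rad (angle between bar's own z axis and vertical above 0.25 rad).
It fails at once if something else on the bench is moved more than 20 mm (distance of any of cutter_pen, pink_glass, white_glass, pliers, bottle, tin from where it was at the start of the episode above 0.02 m).
It also fails if it takes over 53 s, if anything falls off the work surface, if the arm or the gripper's body presses on something with over 40 N, if the wrist force passes 120 N, or if a joint passes its speed limit or range.

ROBOT

A 6-joint arm with a two-finger parallel gripper is mounted at the origin on the work surface. World frame = base frame: x ahead of the robot, y to its left, z up, the work surface at z = 0. Lengths are in m, angles in rad, forces in N, time in s.
With the tool pointing down it reaches from about 0.2 to 0.875 m from the base axis. Payload 3.4 kg.
Tool frame: the origin (TCP) lies between the finger pads; the fingertips stand 11 mm ahead of it and the grasp point (between the pads) lies 8 mm behind it; y points along the fingers, z is the direction in which the jaws open and shut, and the axes are right-handed (so a half turn about y gives the same grasp; the last joint's range is limited). The gripper opens to 94 mm and grips with 3 to 60 N. Pads are 16 mm wide; open, the fingers measure 119 mm over their backs; the gripper's body (75 mm by 177 mm) begins 78 mm behind the grasp point.
Start: joints at [-1.274, 0.276, 1.505, -0, 1.361, -0.121], TCP at [0.233, -0.526, 0.216] pointing down, gripper open.
Joint ranges: [-2.89, 2.89], [-0.75, 2.08], [0.22, 2.7], [-1.18, 4.32], [0.11, 2.71], [-2.7, 2.7]. Speed limits (rad/s): [2.57, 2.57, 3.14, 3.14, 3.14, 3.14].

INTERFACE

Orientations are given as [roll, pitch, yaw] about the fixed x, y, z axes, in that order (R = Rz(yaw) Ry(pitch) Rx(roll)).
In Python, from cell import telemetry, viewer, order gives the robot as it stands.
- The arm moves only by the tool step_arm, never from a script. Its argument "plan" is a list that holds one entry, the list of rows, each a list of 7 numbers: the turn, a rotation vector about the tool's x, y, z in degrees, then the shift along the tool's x, y, z in m, then the closure in counts, from 0 (fully open) to 255 (shut). A call has 1 to 10 rows; each row is the pose to reach, as a shift and turn from the pose measured when the call began, along the tool's axes at that moment; what a row does not reach only later rows make up. A row lasts 1/10 s, in which the tool goes at most 50 mm and 8.59 degrees, less where a joint would pass 70% of its speed; a pose out of reach is approached as far as the arm can. A call with a gripper value outside its range is refused whole. The fingers move at their own pace and stop on an object; "newtons" is the grip in N (left out, the last holds). Time passes only in rows, so rows that repeat a pose let the fingers close. It gives the time, the measured TCP pose, the force and the opening at its end, in the units of the state.
- telemetry.state(): the state, without advancing time (a new reading comes with each control period).
- viewer.snapshot(name): name is "side" or "top"; returns (picture, depth): 420x560x3 uint8, red, green, blue; 420x560 float32, m along the optical axis (not along the pixel's ray), 0 where there is no reading.
- viewer.get_calibration(name): a dict with "K" (3x3 intrinsics, pixels), "rvec" (rotation vector, rad) and "tvec" (3), from world to camera coordinates, as OpenCV has them. Camera axes: x right, y down, z forward; pixel columns grow to the right and rows downward; lengths in m; the calibration is good to about 2 mm. A picture is of the moment at which its call begins. get_calibration takes no time and is no camera call.
- order.close_job(): hands the job in, once; it reports no verdict.
The state is a dict: "time": time; "joint_pos": joint angles; "qd": joint speeds; "tau": joint torques, N m; "position": TCP position; "orientation": TCP orientation; "wrist_force": force on the tool from outside, world axes, zero at the start; "moment": the same for the moment, N m; "gripper_width": finger opening in m.
Only numpy, scipy, OpenCV 4.12 (cv2) and the standard library are available. Lean on these libraries where they do the work, as an engineer would, in place of code of your own. Each camera call takes 0.05 s, during which the arm holds its last target.

## Working session

There is one attempt and no reset: what is moved stays moved. The work goes in short steps, Python scripts to look and compute and a tool call to move; the robot and the scene stay as the last step left them, time stands still between calls to the robot, and variables do not carry over. Pictures are saved under pics/ and viewed, and the job is handed in when it is done.

Besides the shell and the picture viewer there is one more tool, called after "Request:" as a command line: name --argument value ..., lists and objects as JSON in quotes. step_arm: Moves the arm, as the interface text tells. Its arguments: {"type":"object","properties":{"plan":{"type":"array","items":{"type":"array","items":{"type":"array","items":{"type":"number"}}}},"newtons":{"type":"number"}},"required":["plan"]}

```bash
mkdir -p pics; ls
python3 - <<'E'
from cell import telemetry, viewer
import cv2,numpy as np
print(telemetry.state())
for n in("top","side"):
    p,d=viewer.snapshot(n);c=viewer.get_calibration(n);print(n,c)
    cv2.imwrite(f"pics/{n}0.png",p[:,:,::-1]);np.savez(f"pics/{n}0.npz",p=p,d=d)
E
```

```text
pics
{'time': 0.0, 'joint_pos': array([-1.27399130e+00,  2.76595773e-01,  1.50609975e+00, -1.60831661e-05,
        1.36070353e+00, -1.20993668e-01]), 'qd': array([-0.00062803,  0.00010147,  0.00064779,  0.00029025, -0.00104364,
        0.00063586]), 'tau': array([-8.38241394e-04, -4.04594171e+01, -2.37228674e+01,  6.97755720e-02,
        3.43390787e-02, -1.17666027e-04]), 'position': array([ 0.23313968, -0.52502368,  0.21561759]), 'orientation': array([-1.57259142e+00,  2.02422145e-04, -2.72379077e+00]), 'wrist_force': array([-1.15457229,  0.79131959, -0.29737741]), 'moment': array([-0.01999744,  0.03332964, -0.02341762]), 'gripper_width': 0.09385193279606527}
top {'K': array([[468.29621113,   0.        , 278.991413  ],
       [  0.        , 468.29621113, 204.03719415],
       [  0.        ,   0.        ,   1.        ]]), 'rvec': array([ 2.15887014, -2.17169709,  0.09390718]), 'tvec': array([-0.07718519,  0.50482567,  1.14506216])}
side {'K': array([[379.05686637,   0.        , 281.04565228],
       [  0.        , 379.05686637, 210.3346763 ],
       [  0.        ,   0.        ,   1.        ]]), 'rvec': array([ 0.07793061, -2.89865688,  1.10259758]), 'tvec': array([0.4937684 , 0.11575383, 1.08924   ])}
```

View pics/top0.png

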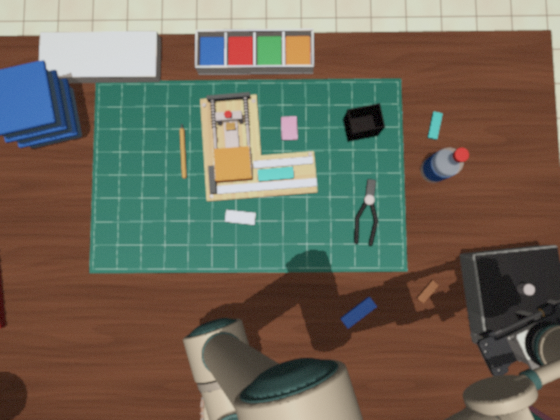

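View pics/side0.png

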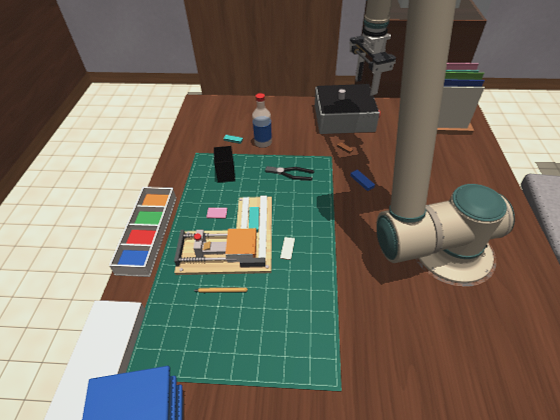

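```bash
cat > h.py <<'E'
import cv2,numpy as np
from cell import telemetry, viewer
def ray(n,uv,z):
    c=viewer.get_calibration(n);R,_=cv2.Rodrigues(c['rvec']);t=c['tvec']
    uv=np.asarray(uv,float).reshape(-1,2)
    d=(np.linalg.inv(c['K'])@np.c_[uv,np.ones(len(uv))].T).T@R; o=-R.T@t
    return o+d*((z-o[2])/d[:,2])[:,None]
def mask(p,lo,hi): return cv2.inRange(cv2.cvtColor(p,cv2.COLOR_RGB2HSV),lo,hi)
def snap(n,name):
    p,d=viewer.snapshot(n);cv2.imwrite(f"pics/{name}.png",p[:,:,::-1]);return p,d
def crop(p,x0,y0,x1,y1,s,name):
    cv2.imwrite(f"pics/{name}.png",cv2.resize(p[y0:y1,x0:x1,::-1],None,fx=s,fy=s,interpolation=cv2.INTER_NEAREST))
E
python3 - <<'E'
from h import *
p=np.load('pics/top0.npz')['p'];crop(p,170,85,330,235,5,'top0c')
hsv=cv2.cvtColor(p,cv2.COLOR_RGB2HSV)
for u,v in[(233,164),(276,174),(250,187),(285,161),(220,190),(228,114),(183,150)]:print(u,v,p[v,u],hsv[v,u])
E
```

```text
233 164 [212 165  94] [ 18 142 212]
276 174 [120 210 203] [ 88 109 210]
250 187 [217 219 225] [113   9 225]
285 161 [216 219 225] [110  10 225]
220 190 [216 218 224] [113   9 224]
228 114 [209  78  73] [  1 166 209]
183 150 [193 158  97] [ 19 127 193]
```

View pics/top0c.png

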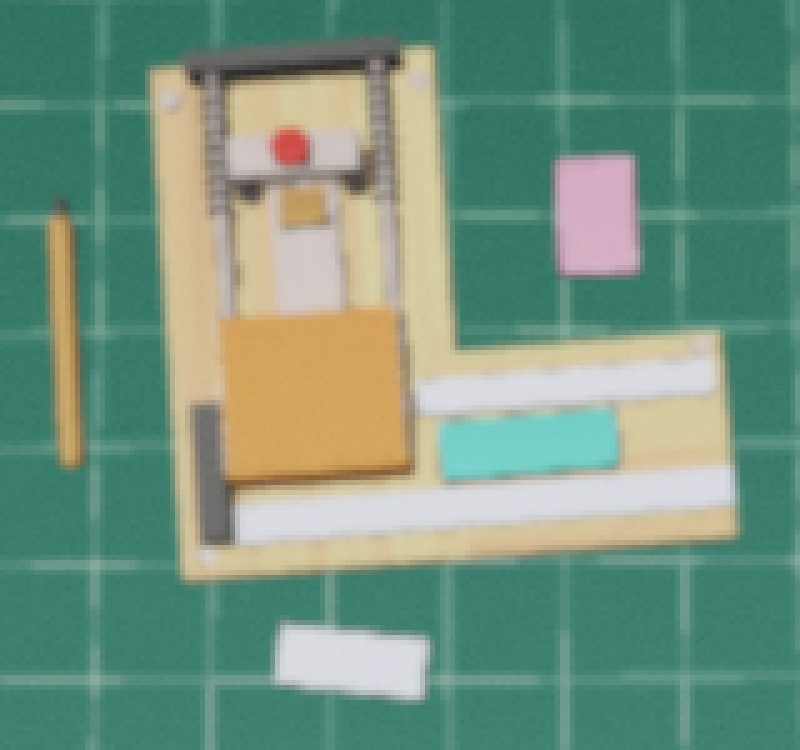

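```bash
cat >> h.py <<'E'
def fit2(P,Q):  # P jig -> Q world rigid 2D
    a=P.mean(0);b=Q.mean(0);H=(P-a).T@(Q-b);th=np.arctan2(H[0,1]-H[1,0],H[0,0]+H[1,1])
    R=np.array([[np.cos(th),-np.sin(th)],[np.sin(th),np.cos(th)]]);return th,R,b-R@a
E
python3 - <<'E'
from h import *
f=np.load('pics/top0.npz');p=f['p'];d=f['d']
# depth heights
c=viewer.get_calibration('top');R,_=cv2.Rodrigues(c['rvec'])
def hz(u,v):
    D=np.median(d[v-1:v+2,u-1:u+2]);X=np.linalg.inv(c['K'])@[u,v,1]*D;return R.T@(X-c['tvec'])
for nm,u,v in[('mat',150,230),('mat',300,100),('bed',210,150),('bed',305,175),('jaw',233,164),('bar',276,174),('fence',250,187),('table',150,320)]:print(nm,hz(u,v).round(4))
# hsv contours
hsv=cv2.cvtColor(p,cv2.COLOR_RGB2HSV)
cr=np.array([[150,67],[183,580],[738,538],[720,330],[455,350],[435,45]])/5.+[170,85]-0.4
P=np.array([[190,75],[-75,75],[-75,-205],[30,-205],[30,-70],[190,-70]])/1e3
for z in(.012,.015):
    Q=ray('top',cr,z)[:,:2];th,Rj,t=fit2(P,Q);print(z,th,t,'res mm',((P@Rj.T+t-Q)*1e3).round(1).tolist())
def show(nm,m,z):
    m[:85]=0;m[240:]=0;m[:,:190]=0;m[:,330:]=0
    cs=max(cv2.findContours(m,0,1)[0],key=cv2.contourArea)
    M=cv2.moments(m if False else cs);r=cv2.minAreaRect(cs);b=cv2.boxPoints(r)
    W=ray('top',b,z)[:,:2];C=ray('top',r[0],z)[0,:2]
    print(nm,r,'jig', ((C-t)@Rj*1e3).round(1),((W-t)@Rj*1e3).round(1).tolist(),'world',C.round(4))
show('bar',mask(p,(80,70,120),(95,255,255)),.031)
show('knob',mask(p,(0,120,120),(6,255,255)),.080)
show('jaw',mask(p,(10,125,150),(22,255,255)),.0535)
E
```

```text
mat [0.4423 0.247  0.0056]
mat [ 0.7781 -0.136   0.0022]
bed [0.6445 0.0949 0.0169]
bed [ 0.5786 -0.1463  0.0155]
jaw [0.6012 0.0321 0.053 ]
bar [ 0.5793 -0.0732  0.0302]
fence [ 0.5482 -0.0075  0.0214]
table [ 0.2177  0.2441 -0.0013]
0.012 0.069920755981975 [0.59723161 0.03392521] res mm [[-1.1, -1.9], [1.6, -0.6], [1.7, 1.0], [-0.5, 0.6], [-0.6, -0.0], [-1.2, 1.0]]
0.015 0.06992075598197495 [0.59656648 0.03376091] res mm [[-0.7, -1.5], [1.3, -0.3], [1.4, 0.6], [-0.5, 0.2], [-0.6, -0.0], [-0.9, 1.0]]
bar ((259.5, 162.0), (154.0, 139.0), 90.0) jig [  8.7 -66.5] [[221.3, 96.4], [193.1, -257.0], [-196.2, -223.5], [-170.4, 118.5]] world [ 0.6099 -0.032 ]
knob ((227.5, 114.0), (6.0, 5.0), 90.0) jig [123.1   0.6] [[131.0, 6.2], [130.0, -5.9], [115.1, -4.9], [116.1, 7.2]] world [0.7193 0.043 ]
jaw ((232.30003356933594, 163.6000213623047), (31.806419372558594, 35.21128463745117), 85.2363510131836) jig [ 5.6 -0.4] [[45.1, 43.7], [45.6, -43.2], [-33.7, -44.2], [-34.3, 42.1]] world [0.6021 0.0338]
```

```bash
cat >> h.py <<'E'
from scipy.spatial.transform import Rotation as Ro
TH=0.0699; T=np.array([0.5958,0.0338,0.003])
RJ=Ro.from_euler('z',TH)
YAW=np.pi+TH
def tojig(w): return RJ.inv().apply(np.asarray(w)-T)
def go(j):   # j: TCP target, jig frame (m). prints row for step_arm
    s=telemetry.state();R0=Ro.from_euler('xyz',s['orientation'])
    Rt=Ro.from_euler('xyz',[-np.pi/2,0,YAW])
    w=RJ.apply(j)+T
    print('t',round(s['time'],2),'now jig',(tojig(s['position'])*1e3).round(1),'F',s['wrist_force'].round(1),'w',s['gripper_width'].round(4))
    print('turn',np.degrees((R0.inv()*Rt).as_rotvec()).round(2),'shift',R0.inv().apply(w-s['position']).round(4),'world',w.round(4))
E
python3 - <<'E'
from h import *
f=np.load('pics/top0.npz');p=f['p']
m=mask(p,(83,80,180),(93,255,255));m[:160]=0;m[185:]=0;m[:,:250]=0;m[:,310:]=0
cs=max(cv2.findContours(m,0,1)[0],key=cv2.contourArea);r=cv2.minAreaRect(cs);b=cv2.boxPoints(r)
print(r);print((tojig(ray('top',b,.031))*1e3).round(1),(tojig(ray('top',r[0],.031))*1e3).round(1))
m=mask(p,(80,80,150),(95,255,255));m[:100]=0;m[145:]=0;m[:,:400]=0
print('other', cv2.minAreaRect(cv2.findNonZero(m)) if m.any() else 0)
go([-.080,0,.12])
E
```

```text
((275.2574462890625, 173.5742645263672), (10.7464017868042, 34.229278564453125), 84.2894058227539)
[[ -10.2  -60.6   28. ]
 [  -8.2 -146.3   28. ]
 [ -35.4 -146.8   28. ]
 [ -37.4  -61.4   28. ]] [[ -22.8 -103.8   28. ]]
other ((434.9536437988281, 124.88291931152344), (9.079594612121582, 26.470510482788086), 12.094758033752441)Traceback (most recent call last):
  File "<stdin>", line 8, in <module>
  File "h.py", line 25, in go
    print('t',round(s['time'],2),'now jig',(tojig(s['position'])*1e3).round(1),'F',s['wrist_force'].round(1),'w',s['gripper_width'].round(4))
                                                                                                                 ^^^^^^^^^^^^^^^^^^^^^^^^
AttributeError: 'float' object has no attribute 'round'
```

```bash
sed -i "s/s\['gripper_width'\].round(4)/round(s['gripper_width'],4)/" h.py; python3 -c "
from h import *
go([-.080,0,.12])"
```

```text
t 0.1 now jig [-400.8 -532.2  212.7] F [-0.8 -0.3 -0.1] w 0.0939
turn [ 0.09 19.93  0.  ] shift [-0.483   0.0934 -0.3908] world [0.516  0.0282 0.123 ]
```

Request:
step_arm --plan '[[[0,8,0,-0.048,0,-0.039,255],[0,16,0,-0.096,0,-0.078,255],[0,20,0,-0.144,0,-0.117,255],[0,20,0,-0.192,0,-0.156,255],[0,20,0,-0.24,0.01,-0.195,255],[0,20,0,-0.288,0.02,-0.234,255],[0,20,0,-0.336,0.03,-0.273,255],[0,20,0,-0.384,0.04,-0.312,255],[0,20,0,-0.432,0.05,-0.351,255],[0,20,0,-0.483,0.06,-0.391,255]]]' --newtons 20

```text
time: 1.1
position: [0.459, -0.0804, 0.1752]
orientation: [-1.572, -0.0, -3.073]
wrist_force: [0.9, -0.5, -0.3]
gripper_width: 0.0173
```

```bash
python3 -c "
from h import *
go([-.075,0,.039])"
```

```text
t 1.1 now jig [-144.4 -104.4  172.2] F [ 0.9 -0.5 -0.3] w 0.0173
turn [ 0.08 -0.07  0.02] shift [-0.0693  0.1334 -0.1043] world [0.521  0.0286 0.042 ]
```

Request:
step_arm --plan '[[[0,0,0,-0.025,0,-0.04,255],[0,0,0,-0.05,0,-0.08,255],[0,0,0,-0.0693,0.02,-0.1043,255],[0,0,0,-0.0693,0.06,-0.1043,255],[0,0,0,-0.0693,0.09,-0.1043,255],[0,0,0,-0.0693,0.115,-0.1043,255],[0,0,0,-0.0693,0.1334,-0.1043,255],[0,0,0,-0.0693,0.1334,-0.1043,255]]]'

```text
time: 1.9
position: [0.5183, 0.0289, 0.0393]
orientation: [-1.573, -0.007, -3.073]
wrist_force: [0.1, -0.9, -0.5]
gripper_width: 0.0005
```

```bash
python3 -c "
from h import *
p,d=snap('side','side1');crop(p,160,180,340,300,4,'side1c')
p,d=snap('top','top1');crop(p,170,85,330,235,4,'top1c')
go([.004,0,.039])"
```

```text
t 2.0 now jig [-75.1   0.   38.9] F [-0.4 -0.4  0.6] w 0.0007
turn [ 0.09 -0.07  0.06] shift [-0.0791 -0.0002 -0.    ] world [0.5998 0.0341 0.042 ]
```

View pics/side1c.png

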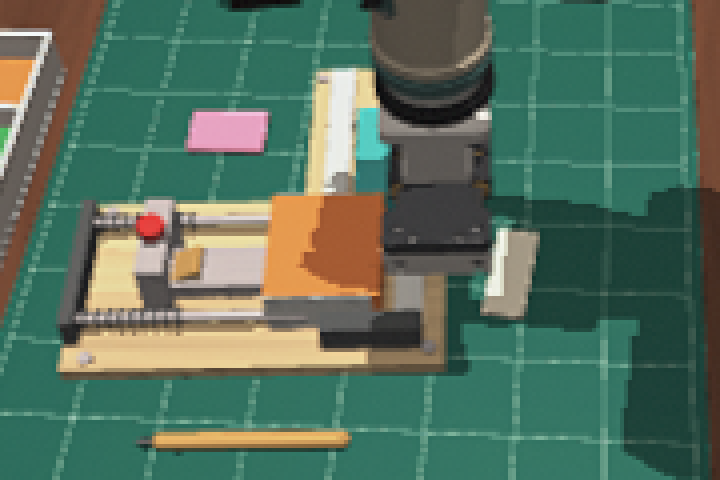

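View pics/top1c.png

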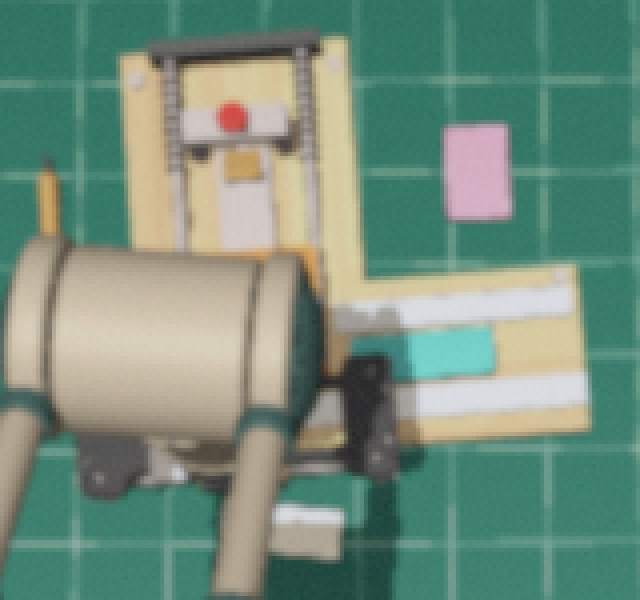

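Both views show the closed gripper square in front of the orange jaw (side crop ~(380,250)), with the bar, offcut and pen undisturbed. Next is the push, in two parts so I can see contact.

Request:
step_arm --plan '[[[0,0,0,-0.015,0,0,255],[0,0,0,-0.03,0,0,255],[0,0,0,-0.038,0,0,255],[0,0,0,-0.046,0,0,255],[0,0,0,-0.054,0,0,255],[0,0,0,-0.062,0,0,255],[0,0,0,-0.062,0,0,255]]]'

```text
time: 2.7
position: [0.5757, 0.0326, 0.0416]
orientation: [-1.573, -0.016, -3.072]
wrist_force: [-12.4, -1.6, 8.4]
gripper_width: 0.0003
```

```bash
python3 -c "
from h import *
go([.005,0,.039])
p,d=snap('side','side2');crop(p,160,180,340,300,4,'side2c')"
```

```text
t 2.7 now jig [-20.2   0.2  38.6] F [-12.4  -1.6   8.4] w 0.0003
turn [ 0.11 -0.01  0.91] shift [-0.0252 -0.0008  0.0002] world [0.6008 0.0341 0.042 ]
```

View pics/side2c.png

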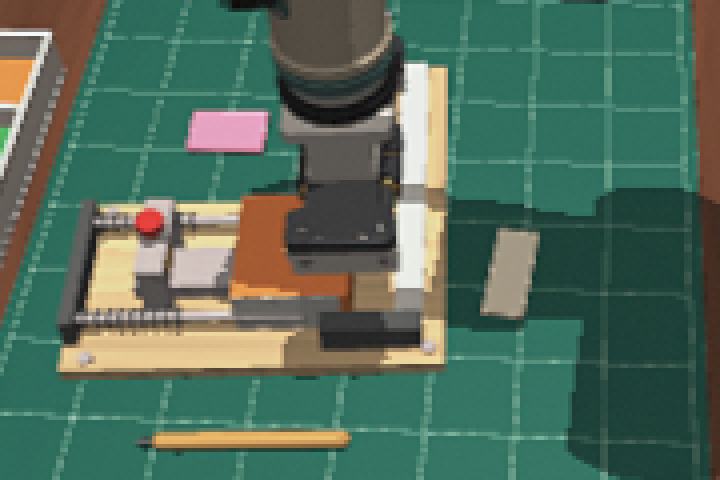

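The side crop shows the jaw partly open and following the fingers. The tool lags about 7 mm under load, so I command past the target.

Request:
step_arm --plan '[[[0,0,0,-0.008,0,0,255],[0,0,0,-0.016,0,0,255],[0,0,0,-0.023,0,0,255],[0,0,0,-0.028,0,0,255],[0,0,0,-0.028,0,0,255]]]'

```text
time: 3.25
position: [0.6012, 0.0345, 0.0415]
orientation: [-1.573, -0.02, -3.072]
wrist_force: [-8.1, -1.1, 5.1]
gripper_width: 0.0003
```

```bash
python3 -c "
from h import *
go([.005,0,.039])
p,d=snap('side','side3');crop(p,160,180,340,300,4,'side3c')
p,d=snap('top','top3');crop(p,170,85,330,235,4,'top3c')
m=mask(p,(0,120,120),(6,255,255));m[:90]=0;m[130:]=0;m[:,:200]=0;m[:,260:]=0
print(cv2.moments(m,True)['m00'],np.argwhere(m).mean(0))"
```

```text
t 3.25 now jig [ 5.5  0.3 38.5] F [-8.1 -1.1  5.1] w 0.0003
turn [ 0.12 -0.01  1.16] shift [ 0.0005 -0.0005  0.0003] world [0.6008 0.0341 0.042 ]
0.0 [nan nan]<string>:7: RuntimeWarning: Mean of empty slice.
  ret = um.true_divide(
```

View pics/side3c.png

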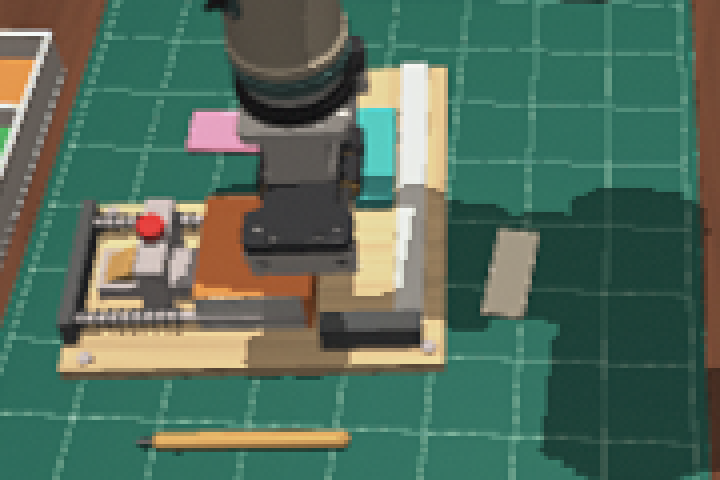

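View pics/top3c.png

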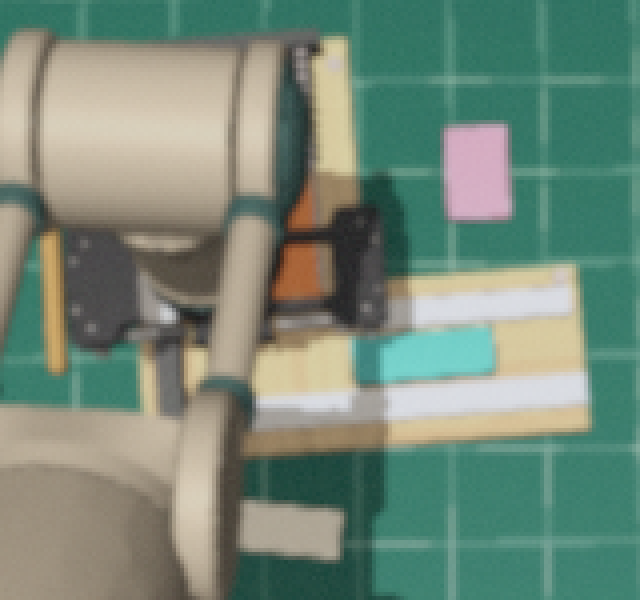

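The side crop shows the brass tooth past the bridge (~(122,263)) and the red knob down. Travel is about 45 mm, so I back off.

Request:
step_arm --plan '[[[0,0,0,0.008,0,0,255],[0,0,0,0.016,0,0,255],[0,0,0,0.024,0,0,255],[0,0,0,0.034,0,0,255],[0,0,0,0.05,0,0,255],[0,0,0,0.05,-0.04,0,255],[0,0,0,0.05,-0.08,0.04,255],[0,0,0,0.04,-0.08,0.09,255],[0,0,0,0.03,-0.08,0.14,255],[0,0,1.1,0.027,-0.08,0.185,255]]]'

```text
time: 4.35
position: [0.5902, -0.1522, 0.123]
orientation: [-1.571, 0.003, -3.071]
wrist_force: [0.9, 0.2, 0.1]
gripper_width: 0.0007
```

```bash
python3 -c "
from h import *
go([-.021,-.185,.032])
p,d=snap('side','side4');crop(p,160,180,340,300,4,'side4c')
p,d=snap('top','top4');crop(p,170,85,330,235,4,'top4c')
m=mask(p,(10,125,150),(22,255,255));m[:85]=0;m[240:]=0;m[:,:205]=0;m[:,260:]=0
b=cv2.boxPoints(cv2.minAreaRect(max(cv2.findContours(m,0,1)[0],key=cv2.contourArea)))
print((tojig(ray('top',b,.0535))*1e3).round(1))
"
```

```text
t 4.35 now jig [ -18.6 -185.2  120. ] F [0.9 0.2 0.1] w 0.0007
turn [ 0.01  0.06 -0.2 ] shift [ 0.0027  0.088  -0.0001] world [ 0.5878 -0.1522  0.035 ]
[[ 78.3  43.6  50.5]
 [ 78.3 -43.5  50.5]
 [ -1.7 -44.   50.5]
 [ -1.7  42.5  50.5]]
```

View pics/side4c.png

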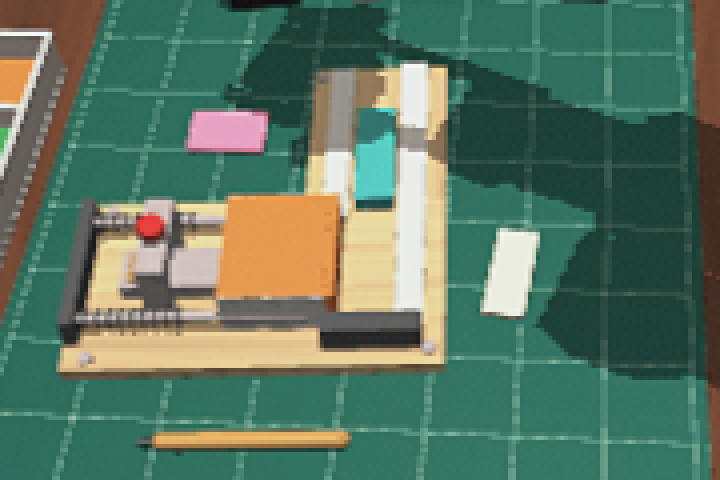

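View pics/top4c.png

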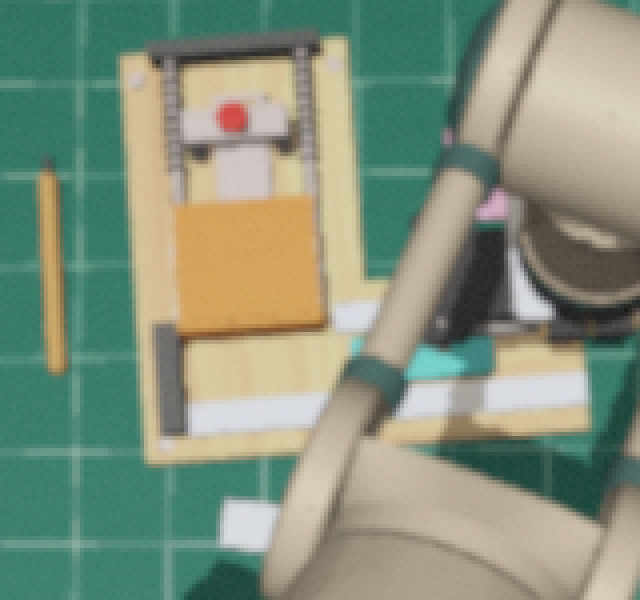

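Jaw latched: face measured at jig x ≈ -2, against 0 for latched and -34 measured earlier when shut; knob down. Now the fingers go down behind the bar.

Request:
step_arm --plan '[[[0,0,0,0.004,0.03,0,255],[0,0,0,0.004,0.06,0,255],[0,0,0,0.004,0.08,0,255],[0,0,0,0.004,0.09,0,255],[0,0,0,0.004,0.09,0,255]]]'

```text
time: 4.95
position: [0.5848, -0.1564, 0.0312]
orientation: [-1.569, 0.0, -3.077]
wrist_force: [0.1, -0.1, 0.3]
gripper_width: 0.0006
```

```bash
python3 -c "
from h import *
go([-.0225,-.056,.030])
p,d=snap('side','side5');crop(p,160,180,340,300,4,'side5c')"
```

```text
t 4.95 now jig [ -24.2 -189.    28.2] F [ 0.1 -0.1  0.3] w 0.0006
turn [-0.08 -0.31 -0.01] shift [-0.001 -0.002 -0.133] world [ 0.5773 -0.0236  0.033 ]
```

View pics/side5c.png

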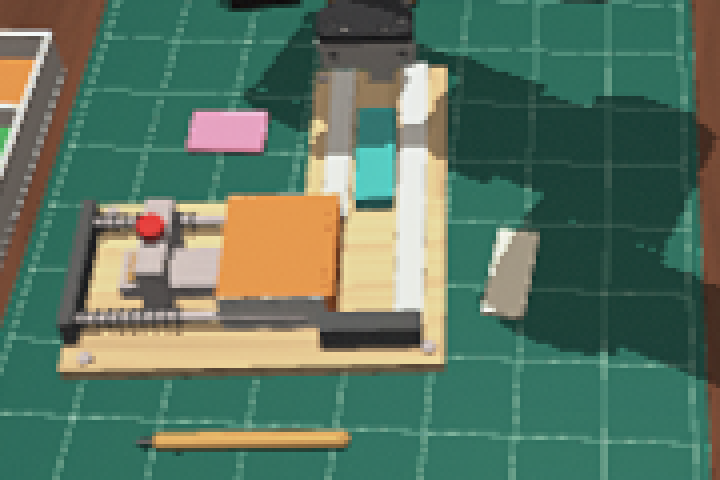

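Request:
step_arm --plan '[[[0,0,0,-0.001,-0.002,-0.01,255],[0,0,0,-0.001,-0.002,-0.02,255],[0,0,0,-0.001,-0.002,-0.03,255],[0,0,0,-0.001,-0.002,-0.042,255],[0,0,0,-0.001,-0.002,-0.054,255],[0,0,0,-0.001,-0.002,-0.066,255],[0,0,0,-0.001,-0.002,-0.078,255],[0,0,0,-0.001,-0.002,-0.09,255],[0,0,0,-0.001,-0.002,-0.1,255],[0,0,0,-0.001,-0.002,-0.105,255]]]'

```text
time: 6.0
position: [0.5809, -0.0514, 0.0351]
orientation: [-1.567, 0.004, -3.076]
wrist_force: [-0.4, -3.5, 5.4]
gripper_width: 0.0006
```

```bash
python3 -c "
from h import *
go([-.0225,-.056,.030])
p,d=snap('side','side6');crop(p,160,180,340,300,4,'side6c')"
```

```text
t 6.0 now jig [-20.8 -84.   32.1] F [-0.4 -3.5  5.4] w 0.0006
turn [-0.23 -0.23 -0.26] shift [ 0.0018  0.002  -0.028 ] world [ 0.5773 -0.0236  0.033 ]
```

View pics/side6c.png

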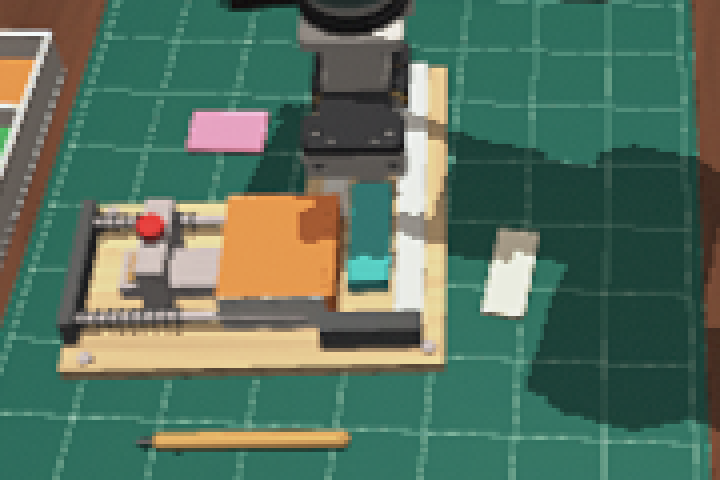

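The bar is in the channel and moving into the bay, lying flat; its lead end is at ~(370,285) in the crop. Next comes a slow finish with force checks.

Request:
step_arm --plan '[[[0,0,0,0.001,0.001,-0.005,255],[0,0,0,0.001,0.001,-0.01,255],[0,0,0,0.001,0.001,-0.015,255],[0,0,0,0.001,0.001,-0.019,255],[0,0,0,0.001,0.001,-0.021,255]]]'

```text
time: 6.55
position: [0.5794, -0.03, 0.0351]
orientation: [-1.565, 0.007, -3.075]
wrist_force: [0.3, -3.3, 6.6]
gripper_width: 0.0005
```

```bash
python3 -c "
from h import *
go([-.0225,-.056,.030])
p,d=snap('side','side7');crop(p,160,180,340,300,4,'side7c')"
```

```text
t 6.55 now jig [-20.8 -62.5  32.1] F [ 0.3 -3.3  6.6] w 0.0005
turn [-0.31 -0.17 -0.39] shift [ 0.0017  0.0021 -0.0065] world [ 0.5773 -0.0236  0.033 ]
```

View pics/side7c.png

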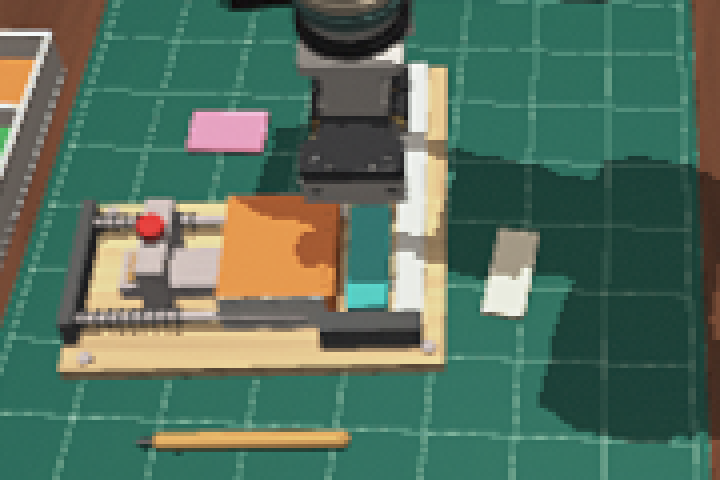

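Request:
step_arm --plan '[[[0,0,0,0,0,-0.003,255],[0,0,0,0,0,-0.006,255],[0,0,0,0,0,-0.006,255]]]'

```text
time: 6.9
position: [0.5789, -0.0229, 0.0352]
orientation: [-1.566, 0.007, -3.074]
wrist_force: [-0.1, -0.3, 4.9]
gripper_width: 0.0005
```

```bash
python3 -c "
from h import *
go([-.0225,-.056,.030])"
```

```text
t 6.9 now jig [-20.9 -55.3  32.2] F [-0.1 -0.3  4.9] w 0.0005
turn [-0.26 -0.15 -0.39] shift [0.0017 0.0022 0.0007] world [ 0.5773 -0.0236  0.033 ]
```

Request:
step_arm --plan '[[[0,0,0,0,0,-0.002,255],[0,0,0,0,0,-0.003,255]]]'

```text
time: 7.1
position: [0.5788, -0.0203, 0.0352]
orientation: [-1.565, 0.007, -3.073]
wrist_force: [-0.2, -5.4, 4.6]
gripper_width: 0.0001
```

```bash
python3 -c "
from h import *
go([-.0225,-.056,.030])
p,d=snap('side','side8');crop(p,220,220,280,280,8,'side8c')"
```

```text
t 7.1 now jig [-20.8 -52.8  32.2] F [-0.2 -5.4  4.6] w 0.0001
turn [-0.34 -0.1  -0.4 ] shift [0.0017 0.0022 0.0032] world [ 0.5773 -0.0236  0.033 ]
```

View pics/side8c.png

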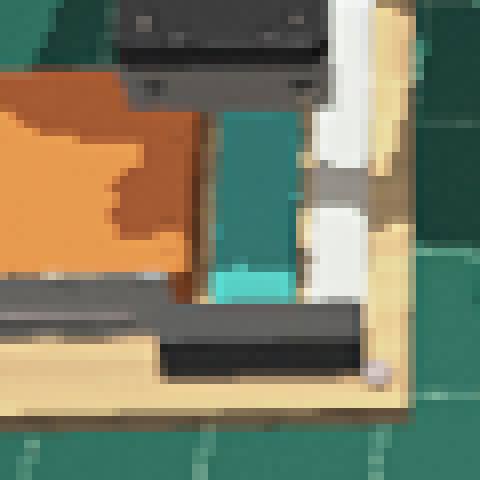

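Request:
step_arm --plan '[[[0,0,0,0,0,-0.002,255],[0,0,0,0,0,-0.003,255]]]'

```text
time: 7.35
position: [0.5788, -0.02, 0.0353]
orientation: [-1.56, 0.007, -3.071]
wrist_force: [-0.2, -11.4, 3.6]
gripper_width: 0.0009
```

```bash
python3 -c "
from h import *
go([-.0225,-.056,.030])"
```

```text
t 7.35 now jig [-20.7 -52.5  32.3] F [ -0.2 -11.4   3.6] w 0.0009
turn [-0.63  0.01 -0.4 ] shift [0.0018 0.0023 0.0035] world [ 0.5773 -0.0236  0.033 ]
```

Advance stalled while the force doubled, so the bar is home. I back off straight, then rise and look.

Request:
step_arm --plan '[[[0,0,0,0,0,0.005,255],[0,0,0,0,0,0.02,255],[0,0,0,0,-0.005,0.04,255],[0,0,0,0,-0.04,0.06,255],[0,0,0,0,-0.08,0.08,255],[0,0,0,0,-0.12,0.11,255],[0,0,0,0.02,-0.14,0.15,255],[0,0,0,0.05,-0.14,0.19,255],[0,0,0,0.08,-0.14,0.22,255],[0,0,0,0.1,-0.14,0.24,255]]]'

```text
time: 8.35
position: [0.4925, -0.2668, 0.1768]
orientation: [-1.561, 0.006, -3.074]
wrist_force: [-0.6, -0.2, -1.2]
gripper_width: 0.0009
```

```bash
python3 -c "
from h import *
go([-.0225,-.056,.030])
p,d=snap('side','side9');crop(p,160,180,340,300,4,'side9c')
p,d=snap('top','top9');crop(p,170,85,330,235,4,'top9c')
for nm,lo,hi,z,y0,y1,x0,x1 in(('bar',(83,80,150),(93,255,255),.031,150,200,200,300),('jaw',(10,125,150),(22,255,255),.0535,85,240,205,260)):
    m=mask(p,lo,hi);k=np.zeros_like(m);k[y0:y1,x0:x1]=m[y0:y1,x0:x1]
    r=cv2.minAreaRect(max(cv2.findContours(k,0,1)[0],key=cv2.contourArea))
    print(nm,(tojig(ray('top',r[0],z))*1e3).round(1),(tojig(ray('top',cv2.boxPoints(r),z))*1e3).round(1).tolist())
"
```

```text
t 8.35 now jig [-124.  -292.7  173.8] F [-0.6 -0.2 -1.2] w 0.0009
turn [-0.54 -0.12 -0.34] shift [-0.1002  0.1421 -0.2382] world [ 0.5773 -0.0236  0.033 ]
bar [[-22.    3.2  28. ]] [[-7.4, 47.6, 28.0], [-8.2, -41.1, 28.0], [-36.7, -41.0, 28.0], [-35.8, 47.4, 28.0]]
jaw [[38.  -0.6 50.5]] [[78.4, 43.2, 50.5], [77.9, -43.9, 50.5], [-2.1, -44.0, 50.5], [-1.7, 42.5, 50.5]]
```

View pics/top9c.png

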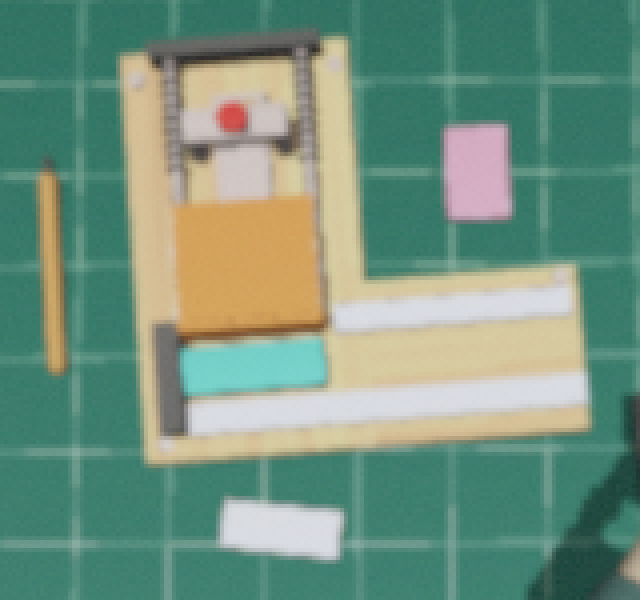

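View pics/side9c.png

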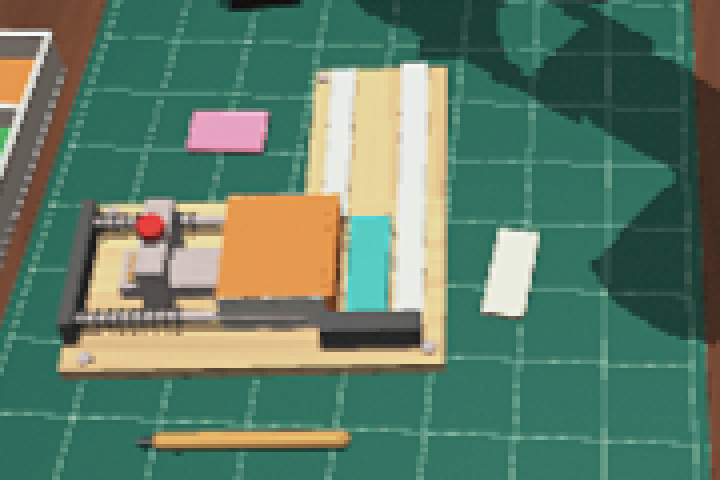

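The top view shows the bar against the end stop at jig (-22, 3), flat and straight. The jaw is latched with its knob down, and the gripper is clear of everything.

```bash
python3 -c "
from cell import order
print(order.close_job())"
```

```text
the job is handed in; nothing more can be done
None
```

The jaw is latched half open and the turquoise bar is home against the end stop. I handed the job in at about 8.5 s of the 53 s; no verdict is reported.

**What I did:** With the gripper shut, I pushed the jaw to about 45 mm and backed off, and it sprang back onto the pin. I then pushed the bar along the channel until the push force rose to 11 N with no further advance, backed off straight and raised the gripper clear.

**Last checks:**
- **Jaw:** its front face measured at jig x ≈ -2 mm, against 0 for latched. My x readings run about 2 mm low throughout, and the shut face read -34 mm instead of -32 mm. The pin's knob looks down in both views.
- **Bar:** its middle measured at jig (-22, 3) mm, against a home position of y = 2 mm. It is parallel to the jig and looks flat.
- **Other things:** the pen and both glass offcuts near the jig look unmoved. I did not re-check the pliers, tin and bottle, but the arm stayed well away from them.
- **Robot:** it touches nothing, with under 1.5 N at the wrist.

**What disagreed:** During the bar push there was an upward force of about 5 N that I had not expected. It was probably the fingertips rubbing on the bed, and it did the bar no visible harm.

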